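# Square a carton up on the parcel measuring board

## Task

Set the carton on the parcel measuring board up for reading its length: push it along the deck, never lifting or tipping it, until its long side lies flat against the back fence and its left end (left as the robot sees it) is against the end stop, and push the sliding cursor along the fence until its blade rests against the carton's right end. Leave the other things on the board and counter where they are.

Things in the scene. Friction and masses are not known exactly. Their poses are not given: they have to be found in the camera images.
- board: fixed parcel measuring board: grey deck, top 10 mm above the counter; two aluminium walls 40 mm high above the deck, 10 mm thick: back fence along the far edge (inner face at board x = 0.130), end stop at the left end (inner face at y = 0.200, reaching 170 mm forward from the fence). Origin on the counter; deck spans x -0.152..0.160, y -0.262..0.220. x points to the fence, y along it to the end stop
- corner (a point): inner corner at deck height, where the fence's inner face meets the end stop's inner face; axes as the board's. The whole board is fixed but its place and yaw (up to 0.22 rad) vary from start to start
- carton: closed brown carton, loose on the deck: 110 mm along its x, 150 mm along its y (long side), 50 mm high, 0.29 to 0.59 kg. Origin under its centre. Starts clear of both walls, turned up to 0.35 rad from the board's axes. Its +x face goes against the fence, its +y face against the end stop
- cursor (a joint): cursor's place along the fence in m: starts at 0 to 0.035 (right), grows as it slides left (board +y), at most 0.36. About 2 N of friction; it stays where left. Blade face at board y = joint - 0.190; it touches the right end of the carton, carton home, at joint 0.240
- blade (a point): middle of the blade's left face (towards the carton). Blade: aluminium plate on edge across the deck, 125 mm along board x from the fence forward, 8 mm thick, 46 mm high, lower edge 3 mm above the deck; this point 26 mm above the deck, 63.5 mm in front of the fence. Right of it a black saddle 56 mm long with a thumb knob rides on the fence (board x above 0.12, 76 mm above the counter); the deck there is free
- filter: bystander: white spin-on oil filter, a short can 66 mm across and 70 mm tall, standing on the deck's front left corner; origin under its centre
- marker: bystander: black marker pen 130 mm long, 18 mm thick, lying near the deck's front right edge; origin on its underside, middle of its length, which runs along its own y
- tape: bystander: roll of brown packing tape lying flat on the counter beside the board, 104 mm across, 48 mm high; origin under its centre
- oil: bystander: grey 1-litre oil bottle, 66 x 105 mm, 225 mm tall, beside the board; origin under its centre
- fluid: bystander: white brake-fluid bottle, 68 mm across, 165 mm tall, beside the board; origin under its centre
- spray: bystander: aluminium spray can, 65 mm across, 190 mm tall, beside the board; origin under its centre

How it is judged:
By the outcome, as a careful person would: the job done as asked, in the order asked, and still so for the second after the job is handed in, with the robot touching nothing.
It also fails if it takes over 51 s, if anything falls off the work surface, if the arm or the gripper's body presses on something with over 40 N, if the wrist force passes 120 N, or if a joint passes its speed limit or range.

## Robot

A 6-joint arm with a two-finger parallel gripper is mounted at the origin on the work surface. World frame = base frame: x ahead of the robot, y to its left, z up, the work surface at z = 0. Lengths are in m, angles in rad, forces in N, time in s.
With the tool pointing down it reaches from about 0.375 to 0.9 m from the base axis. Payload 3.1 kg.
Tool frame: the origin (TCP) lies at the very end of the fingers, on their centre line; the grasp point (between the pads) lies 19 mm behind it; z points along the fingers, y is the direction in which the jaws open and shut (so a half turn about z gives the same grasp; the last joint's range is limited). The gripper opens to 85 mm and grips with 20 to 120 N. Pads are 22 mm wide; open, the fingers measure 114 mm over their backs; the gripper's body (76 mm by 85 mm) begins 54 mm behind the grasp point. The pads swing forward as they close: fully open they stand 13 mm farther back than shut.
Start: joints at [-1.411, 0.527, 1.433, -0, 1.181, -0.178], TCP at [0.208, -0.589, 0.231] pointing down, gripper open.
Joint ranges: [-3.08, 3.08], [-0.75, 2.2], [0.22, 2.44], [-1.43, 4.57], [0, 2.65], [-2.85, 2.85]. Speed limits (rad/s): [2.79, 2.79, 3.14, 3.14, 3.14, 3.14].

## Interface

Orientations are given as a unit quaternion [x, y, z, w].
In Python, from station import sensors, vision, arm, finder gives the robot as it stands.
- The arm moves only by the shell command python3 -m handwheel 'ROWS' [OPENING] [FORCE]. ROWS is JSON, one flat list of numbers, 4 for each row, row after row: the shift along the tool's x, y, z in cm, then the turn about the tool's z in degrees. In form: [dx, dy, dz, yaw, dx, dy, dz, yaw, ...]. A call has 1 to 20 rows; each row shifts and turns the commanded pose from where the row before left it, along the tool's axes as they then stand; what a row does not reach is not made up. A row lasts 1/10 s, in which the tool goes at most 50 mm and 8.59 degrees, less where a joint would pass 70% of its speed; a pose out of reach is approached as far as the arm can. A call is refused whole if a number of a shift passes 5 or a number of a turn 8.59, either way. A call with a gripper value outside its range is refused whole. OPENING is the finger opening in cm, from 0 to 8.54, set as the call begins (- or left out, the last holds). The fingers move at their own pace and stop on an object; FORCE is the grip in N (left out, the last holds). Time passes only in rows, so rows that do not move let the fingers close. It gives the time, the measured TCP pose, the force and the opening at its end, in the units of the state.
- sensors.observe(): the state, without advancing time (a new reading comes with each control period).
- vision.camera(name): name is "side" or "top" or "wrist"; returns a dict with "img" (400x640x3 uint8, blue, green, red), "z_map" (400x640 float32, m along the optical axis (not along the pixel's ray), 0 where there is no reading), "vfov" (degrees; the focal length in pixels is half the picture's height over the tangent of half this angle, whatever the lens; pixels are square), "cx", "cy" (the principal point, pixels), "distortion" ([k1, k2, p1, p2, k3] as OpenCV has them; the pictures are not rectified), "cam_to_world" (4x4, takes a point from camera to world coordinates); the wrist camera has in their place "mount" (4x4, takes a point from camera to tool coordinates, whose origin is the TCP and whose axes are the flange's). Camera axes: x right, y up, looking along -z (the intrinsics and any distortion apply to the point x, -y, -z); pixel columns grow to the right and rows downward; lengths in m; the calibration is good to about 2 mm. A picture is of the moment at which its call begins: read the wrist's pose just before it.
- arm.hand_in(): hands the job in, once; it reports no verdict.
Trained networks look in the newest picture that a camera, given by its name, has taken for a name from the list of things; names that differ only in an ending like _2 or _b are one class to them, and where a whole thing is asked for, a point or a joint stands for the part that bears it (a point fixed in the world has none). Each returns a list of dicts, best first, with "confidence" (0 to 1); they miss things now and then, are a little off and sometimes report something else, mostly with a low value. They report only what shows in the picture. A call takes as long as a camera call.
- finder.search_frame(camera, label): "box" ([left, top, width, height] in pixels, round what is visible of it).
- finder.outline_of(camera, label): "pixels" (400x640 bool, what is visible of it) and "box" ([left, top, width, height] in pixels, round what is visible of it).
- finder.pinpoint(camera, label): "at" ([row, column] in pixels: a listed point, or the origin of a listed thing).
The state is a dict: "clock": time; "q": joint angles; "qvel": joint speeds; "effort": joint torques, N m; "ee_pos": TCP position; "tcp_rot": TCP orientation; "force": force on the tool from outside, world axes, zero at the start; "ft_torque": the same for the moment, N m; "finger_gap": finger opening in m.
Only numpy, scipy, OpenCV 4.12 (cv2) and the standard library are available. Lean on these libraries where they do the work, as an engineer would, in place of code of your own. Each camera call takes 0.05 s, during which the arm holds its last target.

## Working session

There is one attempt and no reset: what is moved stays moved. The work goes in short steps, Python scripts to look and compute and a shell command to move; the robot and the scene stay as the last step left them, time stands still between calls to the robot, and variables do not carry over. Pictures are saved under pics/ and viewed, and the job is handed in when it is done.

```bash
mkdir -p pics; ls
cat > h.py <<'E'
import numpy as np, cv2
from station import sensors, vision, arm, finder
def K(c):
    f=200/np.tan(np.radians(c["vfov"])/2); return np.array([[f,0,c["cx"]],[0,f,c["cy"]],[0,0,1.]])
def rays(c,uv):
    p=cv2.undistortPoints(np.array(uv,float).reshape(-1,1,2),K(c),np.array(c["distortion"],float)).reshape(-1,2)
    return p
def world(c,uv,T=None,z=None,plane=None):
    T=np.array(c["cam_to_world"]) if T is None else T
    p=rays(c,uv); d=np.c_[p[:,0],-p[:,1],-np.ones(len(p))]
    if plane is not None:
        D=d@T[:3,:3].T; o=T[:3,3]; return o+D*((plane-o[2])/D[:,2])[:,None]
    return (d*np.asarray(z)[:,None])@T[:3,:3].T+T[:3,3]
def cloud(c):
    m=c["z_map"]>0; v,u=np.nonzero(m); return world(c,np.c_[u,v],z=c["z_map"][m]),u,v
def proj(c,P):
    T=np.linalg.inv(np.array(c["cam_to_world"])); q=np.atleast_2d(P)@T[:3,:3].T+T[:3,3]
    q=q*[1,-1,-1]; return cv2.projectPoints(q.astype(float),np.zeros(3),np.zeros(3),K(c),np.array(c["distortion"],float))[0].reshape(-1,2)
E
python3 - <<'E'
from h import *
o=sensors.observe();print({k:np.round(v,3) for k,v in o.items()})
for n in("top","side"):
    c=vision.camera(n);cv2.imwrite(f"pics/{n}0.png",c["img"]);print(n,c["vfov"],c["cx"],c["cy"],c["distortion"],np.round(c["cam_to_world"],3).tolist())
    for l in("board","corner","carton","cursor","blade","filter","marker","tape","oil","fluid","spray"):
        for f in (finder.pinpoint,finder.search_frame):
            try:
                r=f(n,l); print(l,[(np.round(x.get("at",x.get("box")),1).tolist(),round(x["confidence"],2)) for x in r[:2]])
            except Exception as e: print(l,e)
E
```

```text
pics
{'clock': np.float64(0.0), 'q': array([-1.41 ,  0.528,  1.434, -0.   ,  1.181, -0.179]), 'qvel': array([-0.002,  0.   ,  0.001, -0.001,  0.003, -0.002]), 'effort': array([ 0.0000e+00, -4.4236e+01, -1.7803e+01, -0.0000e+00,  8.0000e-03,
        0.0000e+00]), 'ee_pos': array([ 0.208, -0.589,  0.23 ]), 'tcp_rot': array([ 0.986,  0.169,  0.   , -0.001]), 'force': array([-0.456, -0.008, -0.423]), 'ft_torque': array([ 0.021,  0.02 , -0.027]), 'finger_gap': np.float64(0.086)}
top 42.65233657856507 327.81845215141374 198.24118187142273 [-0.05477524  0.          0.          0.          0.        ] [[-0.015, 0.982, -0.186, 0.283], [-1.0, -0.016, -0.002, 0.004], [-0.005, 0.186, 0.983, 1.589], [0.0, 0.0, 0.0, 1.0]]
board [([202.5, 328.4], 0.65), ([198.2, 317.1], 0.2)]
board [([250.3, 147.0, 163.9, 112.4], 0.67), ([352.1, 245.7, 44.1, 5.4], 0.58)]
corner [([156.8, 266.1], 0.59)]
corner [([249.8, 145.4, 165.3, 113.4], 0.96)]
carton [([195.3, 318.8], 0.67)]
carton [([293.0, 171.9, 48.1, 46.6], 0.89), ([456.5, 166.1, 50.3, 40.0], 0.64)]
cursor it knows: blade, board, carton, corner, filter, flu
[... 1123 characters left out ...]
5], 0.88), ([188.3, 236.6, 44.3, 100.0], 0.63)]
cursor it knows: blade, board, carton, corner, filter, fluid, marker, oil, spray, tape
cursor [([327.0, 163.9, 34.1, 37.1], 0.87), ([263.7, 196.0, 65.4, 51.5], 0.51)]
blade []
blade [([326.7, 167.3, 34.4, 34.7], 0.59)]
filter [([278.1, 281.5], 0.58), ([227.8, 386.8], 0.41)]
filter [([265.0, 245.5, 33.2, 37.9], 0.94)]
marker [([228.2, 385.3], 0.51)]
marker [([367.7, 213.1, 40.7, 27.0], 0.53)]
tape []
tape []
oil [([172.6, 401.2], 0.96)]
oil [([386.8, 107.6, 36.2, 73.5], 0.74)]
fluid [([300.6, 160.1], 0.66)]
fluid [([134.2, 231.0, 42.6, 78.3], 0.64)]
spray [([326.0, 219.2], 0.9), ([190.7, 344.1], 0.34)]
spray [([188.4, 237.0, 43.9, 100.1], 0.92)]
```

View pics/top0.png

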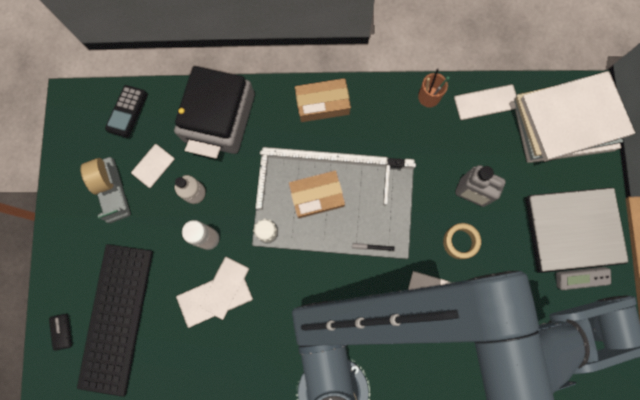

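View pics/side0.png

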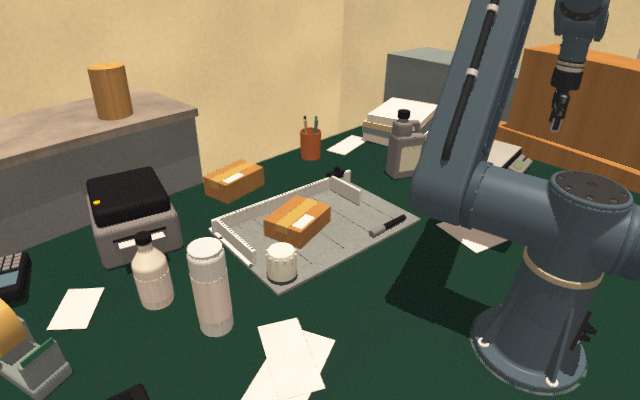

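Top view: the board spans columns 250-414 and rows 147-258. The carton is at about (318,195), the cursor at (395,162), and the second carton at (322,100) is clutter. Next I'll fit poses from depth.

```bash
cat > fit.py <<'E'
from h import *
from scipy.optimize import minimize
def heightmap(c):
    zz=c["z_map"]; v,u=np.mgrid[0:400,0:640]; 
    P=world(c,np.c_[u.ravel(),v.ravel()],z=zz.ravel()).reshape(400,640,3); P[zz<=0]=np.nan; return P
def wallfit(P,reg):
    pass
def rectfit(X,w,h,x0):
    # X: 2d pts of top surface; best covering rectangle of w(x) by h(y)
    def cost(p):
        c,s=np.cos(p[2]),np.sin(p[2]); d=X-p[:2]; a=np.abs(d@np.array([c,s])); b=np.abs(d@np.array([-s,c]))
        return np.sum(np.maximum(a-w/2,0)**2+np.maximum(b-h/2,0)**2)/len(X)*1e6
    best=None
    for t in x0[2]+np.linspace(-.4,.4,9):
        r=minimize(cost,[x0[0],x0[1],t],method="Nelder-Mead",options=dict(xatol=1e-5,fatol=1e-7,maxiter=2000))
        if best is None or r.fun<best.fun: best=r
    return best.x,best.fun
E
python3 - <<'E'
from fit import *
c=vision.camera("top");P=heightmap(c)
m=finder.outline_of("top","carton");print([(x["box"],x["confidence"],x["pixels"].sum()) for x in m])
z=P[...,2]
deck=P[225:235,290:340,2];print("deck z",np.nanmedian(deck))
# carton
sub=np.zeros((400,640),bool);sub[168:222,288:348]=1
M=sub&(z>.05)&(z<.075);X=P[M];print("carton n",len(X),np.median(X[:,2]))
r=cv2.minAreaRect(X[:,:2].astype(np.float32)*1000);print(r)
# fence & stop
s=np.zeros_like(sub);s[146:172,268:385]=1
F=P[s&(z>.035)&(z<.07)];s[:]=0;s[162:208,252:272]=1;S=P[s&(z>.035)&(z<.07)]
for n,Q in(("fence",F),("stop",S)):
    mu=Q[:,:2].mean(0);w=np.linalg.svd(Q[:,:2]-mu,full_matrices=False)[2];e=(Q[:,:2]-mu)@w.T
    print(n,len(Q),mu,w[0],np.degrees(np.arctan2(w[0,1],w[0,0])),"len",np.ptp(e[:,0]),"thick pct",np.percentile(e[:,1],[2,98]),np.median(Q[:,2]))
np.save("P0.npy",P)
big=cv2.resize(c["img"][140:265,240:420],None,fx=4.4,fy=4.4,interpolation=cv2.INTER_CUBIC);cv2.imwrite("pics/zoom0.png",big)
E
```

```text
[([289.6, 172.0, 53.6, 47.7], 0.75, np.int64(1936))]
deck z 0.00949086319917436
carton n 1757 0.059848977004032466
((589.4207153320312, 42.26774978637695), (111.9679183959961, 150.53846740722656), 13.89594841003418)
fence 504 [0.70102324 0.00895687] [-0.10068263 -0.99491859] -95.7784804562573 len 0.3646752541493602 thick pct [-0.00472678  0.00718129] 0.0487442137662365
stop 175 [0.62049893 0.21053232] [-0.99485487  0.10131033] 174.185369790887 len 0.14281809196955553 thick pct [-0.00480976  0.00577912] 0.04906738567475166
```

View pics/zoom0.png

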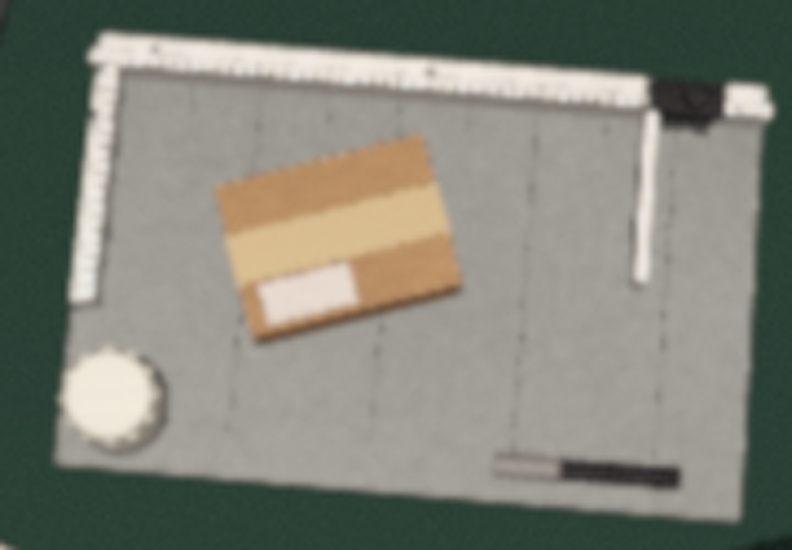

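```bash
cat > b.py <<'E'
from fit import *
TH=-0.1013; BX=np.array([np.cos(TH),np.sin(TH)]); BY=np.array([-BX[1],BX[0]]); O=0.5615*BX+0.0673*BY
def tob(p): p=np.asarray(p)[...,:2]-O; return np.stack([p@BX,p@BY],-1)
def tow(b): b=np.asarray(b); return O+b[...,:1]*BX+b[...,1:2]*BY
def tool(o):
    from scipy.spatial.transform import Rotation as R
    return R.from_quat(o["tcp_rot"]).as_matrix()
def go(target,yaw=None):
    "cm in tool axes to reach world target; yaw=desired world angle of tool x (deg)"
    o=sensors.observe(); M=tool(o); d=M.T@(np.array(target)-o["ee_pos"])*100
    a=np.degrees(np.arctan2(M[1,0],M[0,0])); print("tool d cm",d.round(2),"yaw now",a.round(2),"turn +",None if yaw is None else round(a-yaw,2))
E
python3 - <<'E'
from b import *
P=np.load("P0.npy");z=P[...,2]
print("origin",O)
for n,(r0,r1,c0,c1),(a,b) in (("filter",(212,246,250,280),(.07,.09)),("marker",(240,256,348,400),(.018,.035)),("blade",(160,208,382,395),(.05,.066)),("saddle",(154,172,384,410),(.06,.12)),("carton",(168,222,288,348),(.05,.07)),("fence",(146,172,268,385),(.035,.07)),("stop",(162,208,252,272),(.035,.07))):
    s=P[r0:r1,c0:c1].reshape(-1,3);s=s[(s[:,2]>a)&(s[:,2]<b)];q=tob(s);print(n,len(s),"med",np.median(q,0).round(4),"pct",np.percentile(q,[2,98],axis=0).round(4).tolist(),"z",s[:,2].max().round(3))
M=tool(sensors.observe());print(M.round(3))
go((.4962,.0193,.231),13.9)
E
```

```text
origin [0.56542733 0.01017227]
filter 363 med [-0.108   0.1772] pct [[-0.1364, 0.1485], [-0.0784, 0.2069]] z 0.088
marker 229 med [-0.126  -0.1496] pct [[-0.134, -0.2143], [-0.1172, -0.0887]] z 0.034
blade 165 med [ 0.1001 -0.178 ] pct [[0.0102, -0.197], [0.1435, -0.1726]] z 0.065
saddle 105 med [ 0.1357 -0.2019] pct [[0.1138, -0.2272], [0.1487, -0.1745]] z 0.081
carton 1757 med [0.019  0.0342] pct [[-0.0431, -0.041], [0.0815, 0.1086]] z 0.07
fence 504 med [0.1348 0.0108] pct [[0.1303, -0.1608], [0.1422, 0.1889]] z 0.062
stop 175 med [0.0341 0.2045] pct [[-0.0346, 0.2001], [0.1038, 0.2107]] z 0.059
[[ 0.943  0.332 -0.   ]
 [ 0.332 -0.943  0.   ]
 [-0.    -0.    -1.   ]]
tool d cm [ 4.744e+01 -4.782e+01  3.000e-02] yaw now 19.41 turn + 5.51
```

```bash
python3 -m handwheel '[2.4,-2.4,0,0,2.4,-2.4,0,0,2.4,-2.4,0,0,2.4,-2.4,0,0,2.4,-2.4,0,0,2.4,-2.4,0,0,2.4,-2.4,0,0,2.4,-2.4,0,0,2.4,-2.4,0,0,2.4,-2.4,0,0,2.4,-2.4,0,0,2.4,-2.4,0,0,2.4,-2.4,0,0,2.4,-2.4,0,0,2.4,-2.4,0,0,2.4,-2.4,0,0,2.4,-2.4,0,0,2.4,-2.4,0,0,2.4,-2.4,0,0,1.8,-2.2,0,5.5]' 8.54 20
python3 - <<'E'
from b import *
go((.4962,.0193,.018),13.9)
E
```

```text
clock: 4.3
ee_pos: [0.497, 0.0204, 0.2316]
tcp_rot: [0.993, 0.12, 0.001, 0.0]
force: [0.4, 0.3, 0.6]
finger_gap: 0.0854
tool d cm [-0.13  0.08 21.36] yaw now 13.81 turn + -0.09
```

```bash
python3 -m handwheel '[0,0,3.5,0,0,0,3.5,0,0,0,3.5,0,0,0,3.5,0,0,0,3,0,0,0,2.5,0,0,0,1.8,0,0,0,0,0]'
python3 - <<'E'
from b import *
go((.4962,.0193,.018),13.9)
for n in ("side","wrist"):
  c=vision.camera(n); cv2.imwrite(f"pics/{n}1.png",c["img"] if n=="wrist" else cv2.resize(c["img"][130:330,180:440],None,fx=3,fy=3))
E
```

```text
clock: 5.1
ee_pos: [0.4948, 0.0191, 0.0163]
tcp_rot: [0.993, 0.121, -0.002, -0.001]
force: [-0.1, -0.7, 1.5]
finger_gap: 0.0854
tool d cm [ 0.14  0.01 -0.17] yaw now 13.9 turn + 0.0
```

View pics/side1.png

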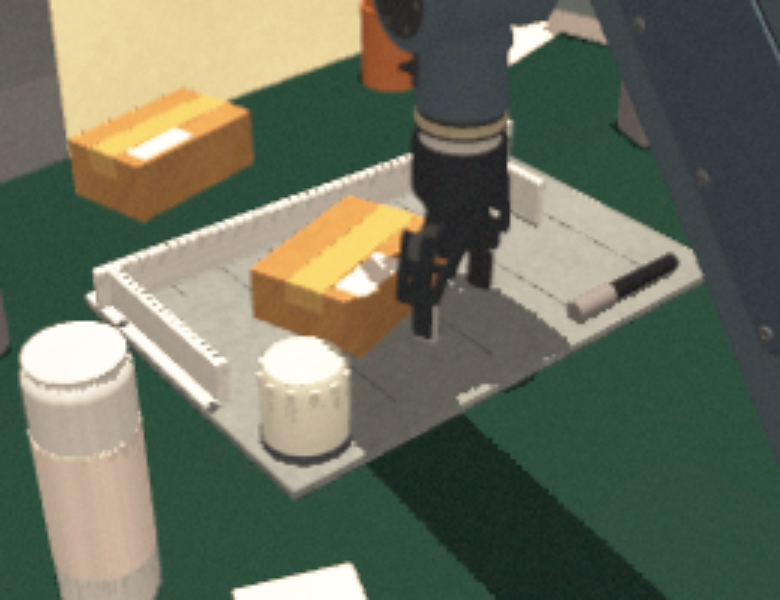

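View pics/wrist1.png

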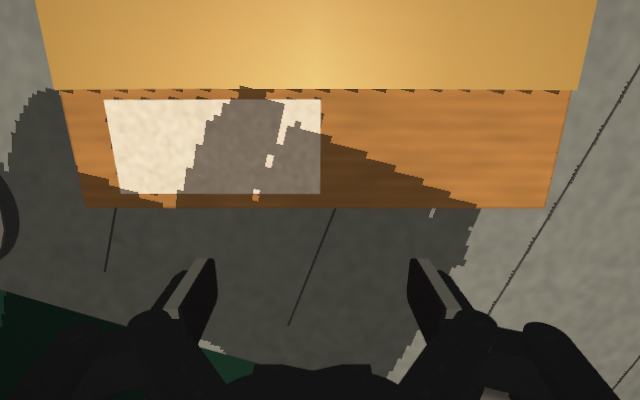

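The wrist view shows the front face (row 208) parallel to the jaw line, with both fingers on the face.

```bash
python3 -m handwheel '[0.6,0,0,0,0.6,0,0,0,0.6,0,0,0,0.5,0,0,0,0.4,0,0,0,0.4,0,0,0,0.4,0,0,0,0.4,0,0,0,0.4,0,0,0,0.4,0,0,0,0.4,0,0,0,0.4,0,0,0]'
python3 - <<'E'
from b import *
o=sensors.observe();print(tob(o["ee_pos"]).round(4))
for n in ("wrist",):
  c=vision.camera(n); cv2.imwrite(f"pics/{n}2.png",c["img"])
c=vision.camera("top");P=heightmap(c);cv2.imwrite("pics/top2.png",cv2.resize(c["img"][140:265,240:420],None,fx=4.4,fy=4.4))
E
```

```text
clock: 6.4
ee_pos: [0.5448, 0.0325, 0.0181]
tcp_rot: [0.993, 0.121, -0.005, -0.001]
force: [-7.4, -1.1, 5.9]
finger_gap: 0.0855
[-0.0228  0.0201]
```

View pics/wrist2.png

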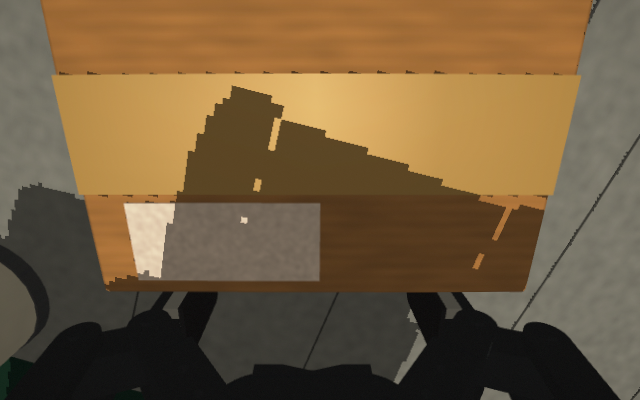

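View pics/top2.png

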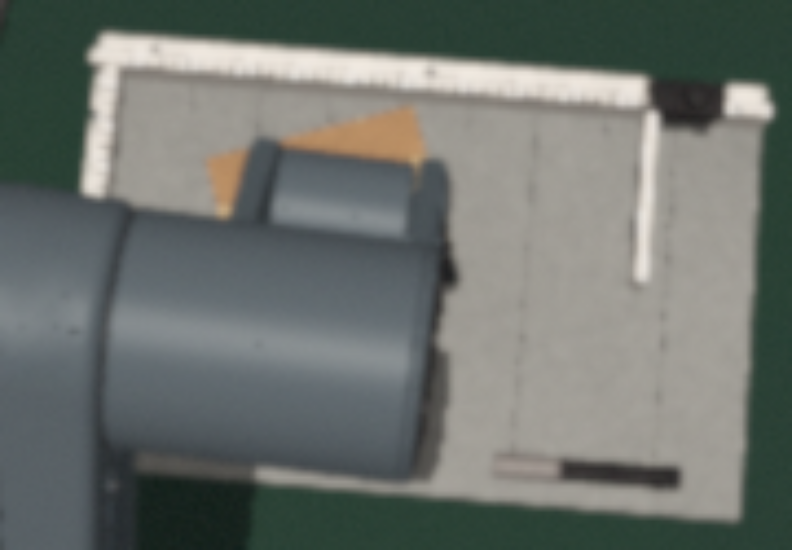

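Both fingers are on the front face. Next: rotate clockwise while easing forward.

```bash
python3 -m handwheel '[0.25,0,0,1.5,0.25,0,0,2,0.25,0,0,2,0.25,0,0,2,0.25,0,0,2,0.25,0,0,2,0.25,0,0,2,0.25,0,0,2,0.25,0,0,2,0.25,0,0,2,0,0,0,0]'
python3 - <<'E'
from b import *
o=sensors.observe();print(tob(o["ee_pos"]).round(4));go((.5,.0,.018),np.degrees(TH))
c=vision.camera("wrist"); cv2.imwrite("pics/wrist3.png",c["img"])
c=vision.camera("top");P=heightmap(c);cv2.imwrite("pics/top3.png",cv2.resize(c["img"][140:265,240:420],None,fx=4.4,fy=4.4))
E
```

```text
clock: 7.6
ee_pos: [0.5701, 0.0362, 0.0173]
tcp_rot: [0.999, -0.048, -0.004, -0.001]
force: [-3.7, 4.2, 0.1]
finger_gap: 0.0855
[0.002  0.0264]
tool d cm [-6.63  4.28 -0.02] yaw now -5.53 turn + 0.28
```

View pics/wrist3.png

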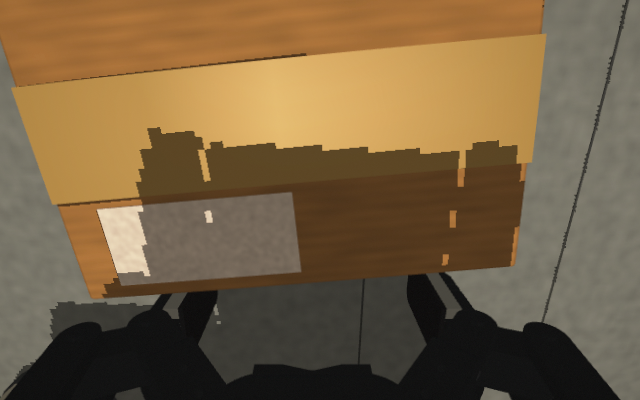

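View pics/top3.png

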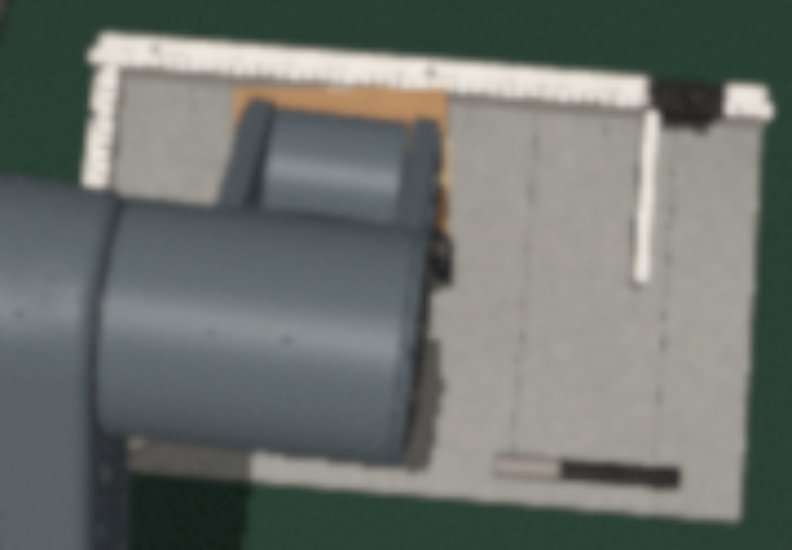

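The carton is still about 4° short of square, with its right back corner near the fence. I'll push straight to square it.

```bash
python3 -m handwheel '[0.15,0,0,0,0.15,0,0,0,0.15,0,0,0,0.15,0,0,0,0.15,0,0,0,0.1,0,0,-0.3]'
python3 - <<'E'
from b import *
o=sensors.observe();print(tob(o["ee_pos"]).round(4));go((.5,.0,.018),np.degrees(TH))
E
```

```text
clock: 8.3
ee_pos: [0.5754, 0.0367, 0.0173]
tcp_rot: [0.999, -0.045, -0.008, -0.002]
force: [-9.7, 7.8, 6.4]
finger_gap: 0.0853
[0.0072 0.0274]
tool d cm [-7.18  4.33  0.03] yaw now -5.14 turn + 0.66
```

```bash
python3 -m handwheel '[0.15,0,0,0.4,0.15,0,0,0.3,0.15,0,0,0]'
python3 - <<'E'
from b import *
o=sensors.observe();print(tob(o["ee_pos"]).round(4));go((.5,.0,.018),np.degrees(TH))
c=vision.camera("wrist"); cv2.imwrite("pics/wrist4.png",c["img"])
E
```

```text
clock: 8.6
ee_pos: [0.5801, 0.0356, 0.0172]
tcp_rot: [0.999, -0.051, -0.008, -0.001]
force: [-11.9, 4.7, 7.5]
finger_gap: 0.0852
[0.012  0.0268]
tool d cm [-7.61  4.36  0.03] yaw now -5.83 turn + -0.03
```

View pics/wrist4.png

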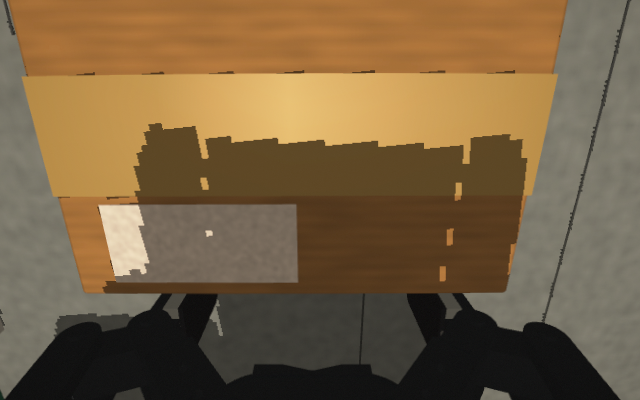

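```bash
python3 -m handwheel '[0.15,0,0,0,0.15,0,0,0]'
python3 - <<'E'
from b import *
o=sensors.observe();print(tob(o["ee_pos"]).round(4))
E
```

```text
clock: 8.85
ee_pos: [0.58, 0.0356, 0.0173]
tcp_rot: [0.999, -0.05, -0.011, -0.001]
force: [-17.6, 5.0, 11.4]
finger_gap: 0.0856
[0.0119 0.0268]
```

```bash
python3 -m handwheel '[-1.5,0,0,0,-1.5,0,0,0,0,0,-3,0,0,0,-4,0,0,0,-4,0]'
python3 - <<'E'
from b import *
print(sensors.observe()["q"].round(2))
t=tow((.070,-.09));go((*t,.13),-5.8)
E
```

```text
clock: 9.35
ee_pos: [0.5602, 0.0361, 0.129]
tcp_rot: [0.999, -0.052, -0.0, -0.0]
force: [1.4, -0.1, -0.6]
finger_gap: 0.0854
[-0.13  0.58  1.69  0.    0.87  1.54]
tool d cm [ 7.82 11.5  -0.11] yaw now -6.0 turn + -0.2
```

```bash
python3 -m handwheel '[1.6,2.3,0,0,1.6,2.3,0,0,1.6,2.3,0,0,1.6,2.3,0,0,1.4,2.3,0,0,0,0,0,-8.2,0,0,0,-8.2,0,0,0,-8.2,0,0,0,-8.2,0,0,0,-8.2,0,0,0,-8.2,0,0,0,-8.2,0,0,0,-8.2,0,0,0,-8.2,0,0,0,-8.2,0,0,0,-7.8]' 6
python3 - <<'E'
from b import *
t=tow((.070,-.09));go((*t,.018),84.2)
c=vision.camera("top");P=heightmap(c);cv2.imwrite("pics/top5.png",cv2.resize(c["img"][140:265,240:420],None,fx=4.4,fy=4.4))
c=vision.camera("wrist");cv2.imwrite("pics/wrist5.png",c["img"])
E
```

```text
clock: 10.95
ee_pos: [0.6262, -0.0865, 0.1281]
tcp_rot: [0.742, 0.67, 0.0, 0.0]
force: [0.1, -0.1, 0.4]
finger_gap: 0.0601
tool d cm [ 1.000e-02 -3.000e-02  1.101e+01] yaw now 84.13 turn + -0.07
```

View pics/top5.png

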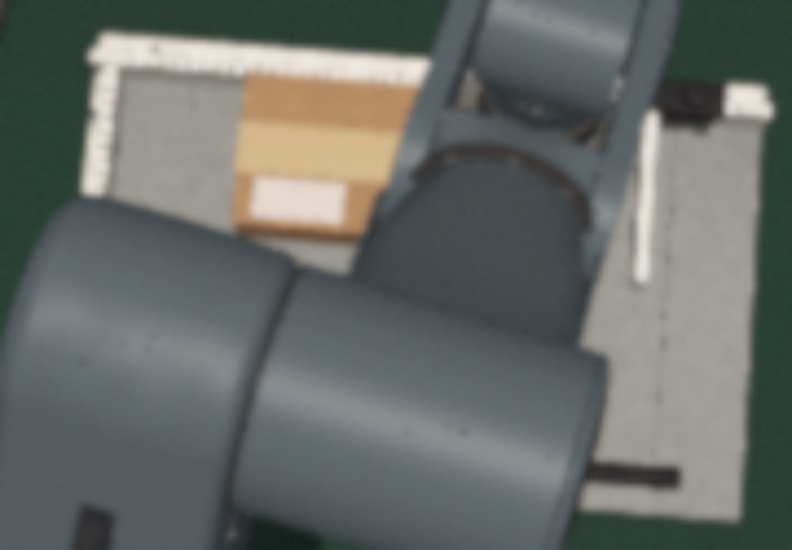

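View pics/wrist5.png

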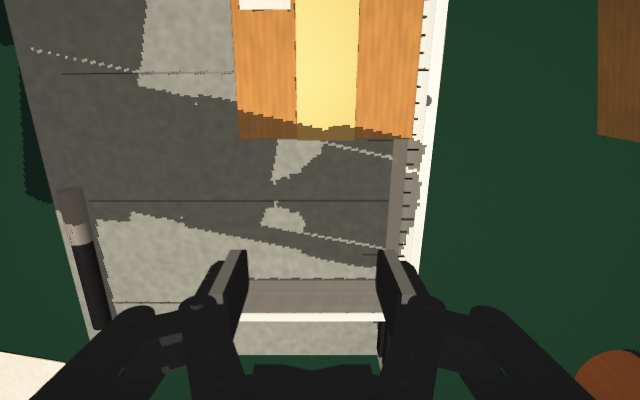

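```bash
cat >> b.py <<'E'
def wristP(c,o):
    T=np.eye(4);T[:3,:3]=tool(o);T[:3,3]=o["ee_pos"];T=T@np.array(c["mount"])
    zz=c["z_map"]; v,u=np.mgrid[0:400,0:640]
    P=world(c,np.c_[u.ravel(),v.ravel()],T=T,z=zz.ravel()).reshape(400,640,3);P[zz<=0]=np.nan;return P
E
python3 - <<'E'
from b import *
o=sensors.observe();c=vision.camera("wrist");P=wristP(c,o);B=tob(P)
z=P[...,2]
for r,k in((60,270),(130,330),(135,330),(150,330),(290,300),(316,300),(325,300),(200,350),(60,434)):print(r,k,B[r,k].round(4),z[r,k].round(4))
s=(z>.055)&(z<.066)&(np.arange(400)[:,None]<145)&(np.abs(B[...,0]-.075)<.07)&(B[...,1]>-.07)
q=B[s];print("carton",np.percentile(q,[1,99],axis=0).round(4))
# edges
for lo,hi in((.03,.05),(.05,.07),(.07,.09),(.09,.11)):
    t=q[(q[:,0]>lo)&(q[:,0]<hi)];print(lo,"right end",np.percentile(t[:,1],1).round(4))
for lo,hi in((-.03,-.01),(-.01,.01),(.01,.03)):
    t=q[(q[:,1]>lo)&(q[:,1]<hi)];print(lo,"front,back",np.percentile(t[:,0],[1,99]).round(4))
c=vision.camera("top");P=heightmap(c);B=tob(P);z=P[...,2]
s=(z>.05)&(z<.068);s[:150]=0;s[:,:285]=0;s[196:]=0;s[:,335:]=0;q=B[s];q=q[q[:,0]<.128]
for lo,hi in((.03,.05),(.05,.07),(.07,.09),(.09,.11)):
    t=q[(q[:,0]>lo)&(q[:,0]<hi)];print("left end",np.percentile(t[:,1],99).round(4))
E
```

```text
60 270 [0.0469 0.0044] 0.0609
130 330 [ 0.0826 -0.0367] 0.061
135 330 [ 0.0825 -0.0397] 0.0617
150 330 [ 0.0855 -0.0588] 0.0096
290 300 [ 0.0603 -0.1748] 0.0284
316 300 [ 0.0612 -0.177 ] 0.0593
325 300 [ 0.0587 -0.227 ] 0.009
200 350 [ 0.1025 -0.1007] 0.0101
60 434 [0.1595 0.007 ] 0.0143
carton [[ 0.0257 -0.0415]
 [ 0.1327  0.0353]]
0.03 right end -0.0414
0.05 right end -0.0417
0.07 right end -0.0421
0.09 right end -0.0413
-0.03 front,back [0.0258 0.1326]
-0.01 front,back [0.0258 0.1328]
0.01 front,back [0.0256 0.1327]
left end 0.1074
left end 0.1089
left end 0.108
left end 0.1068
```

```bash
python3 -m handwheel '[0,0,3,0,0,0,3,0,0,0,3,0,0,0,2,0,0,0,0,0,0.7,0,0,0,0.7,0,0,0,0.7,0,0,0,0.5,0,0,0,0.5,0,0,0,0.5,0,0,0,0.5,0,0,0,0.5,0,0,0,0.5,0,0,0,0.5,0,0,0,0.5,0,0,0]'
python3 - <<'E'
from b import *
o=sensors.observe();print(tob(o["ee_pos"]).round(4));go((.5,0,.018),84.2)
c=vision.camera("wrist");cv2.imwrite("pics/wrist6.png",c["img"])
E
```

```text
clock: 12.75
ee_pos: [0.6312, -0.0278, 0.0187]
tcp_rot: [0.743, 0.669, -0.002, 0.0]
force: [-3.7, -7.4, 3.2]
finger_gap: 0.06
[ 0.0692 -0.0311]
tool d cm [  1.38 -13.34   0.09] yaw now 83.94 turn + -0.26
```

View pics/wrist6.png

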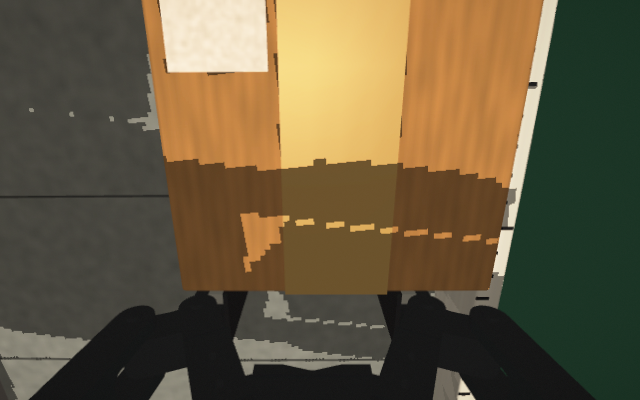

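The carton is sliding flat along the fence.

```bash
python3 -m handwheel '[0.5,0,0,-0.3,0.5,0,0,0,0.5,0,0,0,0.5,0,0,0,0.5,0,0,0,0.5,0,0,0,0.5,0,0,0,0.5,0,0,0,0.5,0,0,0,0.5,0,0,0,0.5,0,0,0,0.5,0,0,0]'
python3 - <<'E'
from b import *
o=sensors.observe();print(tob(o["ee_pos"]).round(4));go((.5,0,.018),84.2)
E
```

```text
clock: 14.0
ee_pos: [0.6377, 0.032, 0.0186]
tcp_rot: [0.742, 0.67, -0.002, 0.0]
force: [-2.6, -7.0, 2.9]
finger_gap: 0.0601
[0.0697 0.0291]
tool d cm [ -4.58 -13.37   0.1 ] yaw now 84.2 turn + 0.0
```

```bash
python3 -m handwheel '[0.3,0,0,0,0.3,0,0,0,0.2,0,0,0,0.2,0,0,0,0.2,0,0,0]'
python3 - <<'E'
from b import *
o=sensors.observe();print(tob(o["ee_pos"]).round(4))
E
```

```text
clock: 14.5
ee_pos: [0.6389, 0.0417, 0.0187]
tcp_rot: [0.741, 0.671, -0.003, 0.002]
force: [-4.7, -18.4, 3.8]
finger_gap: 0.06
[0.07   0.0388]
```

```bash
python3 -m handwheel '[0.15,0,0,0,0.1,0,0,0]'
python3 - <<'E'
from b import *
o=sensors.observe();print(tob(o["ee_pos"]).round(4))
c=vision.camera("wrist");cv2.imwrite("pics/wrist7.png",c["img"])
E
```

```text
clock: 14.7
ee_pos: [0.6389, 0.0417, 0.0187]
tcp_rot: [0.741, 0.671, -0.004, 0.002]
force: [-5.2, -23.6, 3.8]
finger_gap: 0.0602
[0.07   0.0388]
```

View pics/wrist7.png

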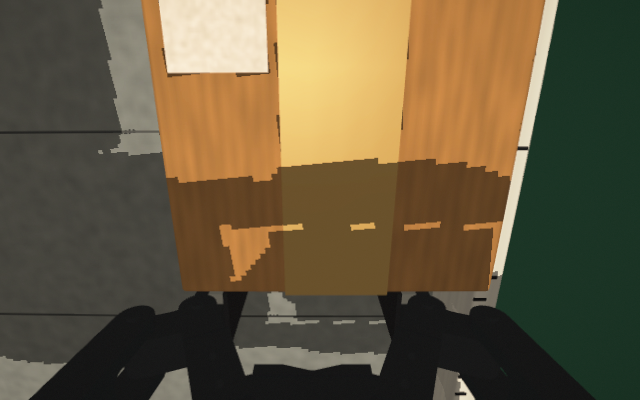

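The carton is seated at the stop: no motion while the force rose to 24 N. Backing off and measuring.

```bash
python3 -m handwheel '[-1.5,0,0,0,-1.5,0,0,0,-0.5,0,-3,0,0,0,-4,0,0,0,-4,0,-2,0,0,0,-3,0,0,0,-3,0,0,0,-2,0,0,0,0,0,0,0]' 0
python3 - <<'E'
from b import *
o=sensors.observe();c=vision.camera("wrist");P=wristP(c,o);cv2.imwrite("pics/wrist8.png",c["img"])
c=vision.camera("top");P=heightmap(c);B=tob(P);z=P[...,2];cv2.imwrite("pics/top8.png",cv2.resize(c["img"][140:265,240:420],None,fx=4.4,fy=4.4))
P0=np.load("P0.npy");B0=tob(P0);s=(P0[...,2]>.1);s[:,:440]=0;s[:,520:]=0;s[:150]=0;s[215:]=0;q=B0[s];print("oil",q.min(0),q.max(0),P0[s][:,2].max())
go((*tow((.078,-.218)),.13),84.2)
E
```

```text
clock: 15.75
ee_pos: [0.6261, -0.0888, 0.1283]
tcp_rot: [0.744, 0.669, 0.0, 0.0]
force: [-0.4, 0.4, 0.3]
finger_gap: 0.0001
oil [ 0.03112632 -0.51336738] [ 0.12103693 -0.39877361] 0.2318083857195301
tool d cm [-12.83   0.84  -0.2 ] yaw now 84.03 turn + -0.17
```

View pics/top8.png

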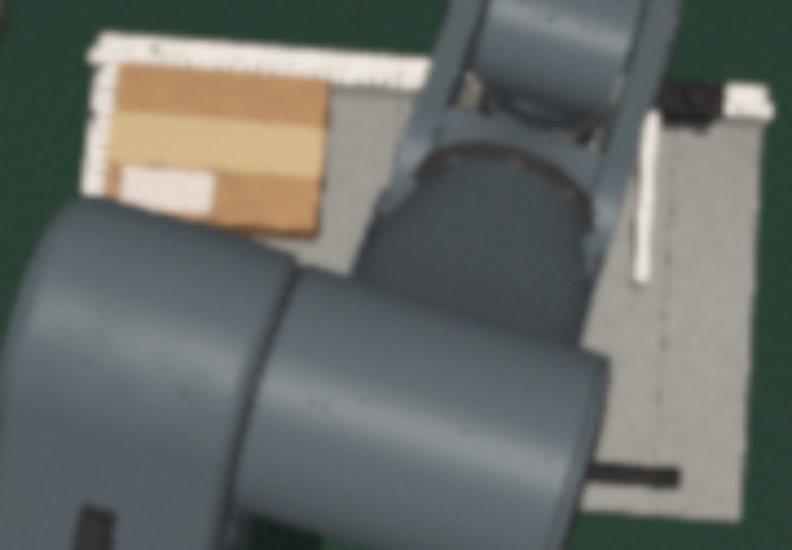

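View pics/wrist8.png

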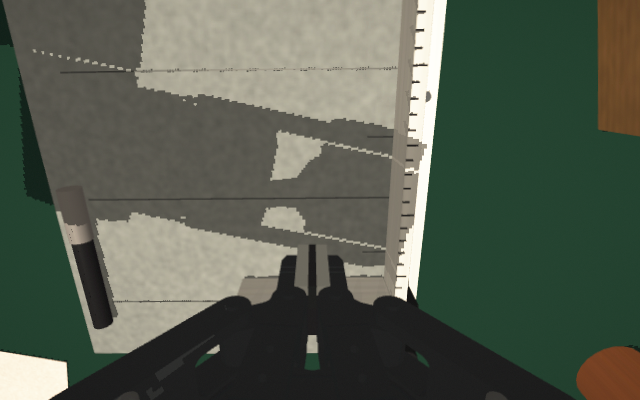

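Carton sits in the corner in the top view with no visible gap. Now going behind the blade with the gripper shut.

```bash
python3 -m handwheel '[-2.5,0,0,0,-2.6,0,0,0,-2.6,0,0,0,-2.6,0,0,0,-2.5,0,0,-0.2,0,0,0,0,0,0,2.5,0,0,0,2.5,0,0,0,2.5,0,0,0,2,0,0,0,0.3,0,0,0,0,0]' 0
python3 - <<'E'
from b import *
o=sensors.observe();print(tob(o["ee_pos"]).round(4))
c=vision.camera("wrist");P=wristP(c,o);cv2.imwrite("pics/wrist9.png",c["img"])
c=vision.camera("top");P=heightmap(c);B=tob(P);z=P[...,2];cv2.imwrite("pics/top9.png",cv2.resize(c["img"][140:265,240:420],None,fx=4.4,fy=4.4))
c=vision.camera("side");cv2.imwrite("pics/side9.png",cv2.resize(c["img"][130:330,180:440],None,fx=3,fy=3))
E
```

```text
clock: 17.05
ee_pos: [0.6129, -0.2116, 0.0298]
tcp_rot: [0.741, 0.672, -0.0, -0.001]
force: [-0.7, -0.3, -0.1]
finger_gap: 0.0
[ 0.0696 -0.2158]
```

View pics/top9.png

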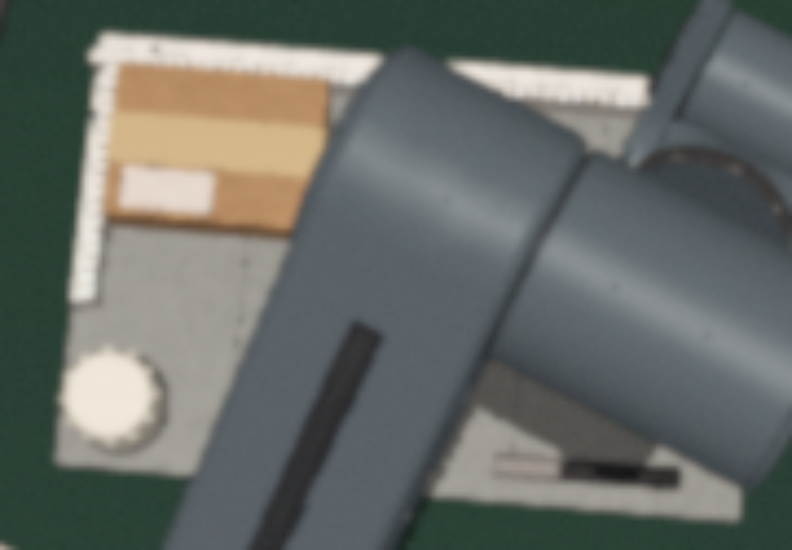

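View pics/wrist9.png

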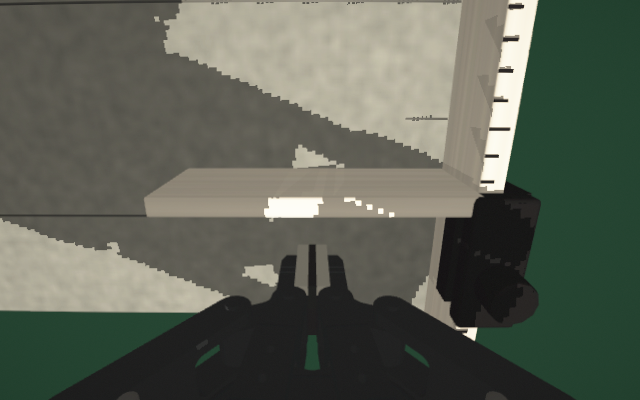

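View pics/side9.png

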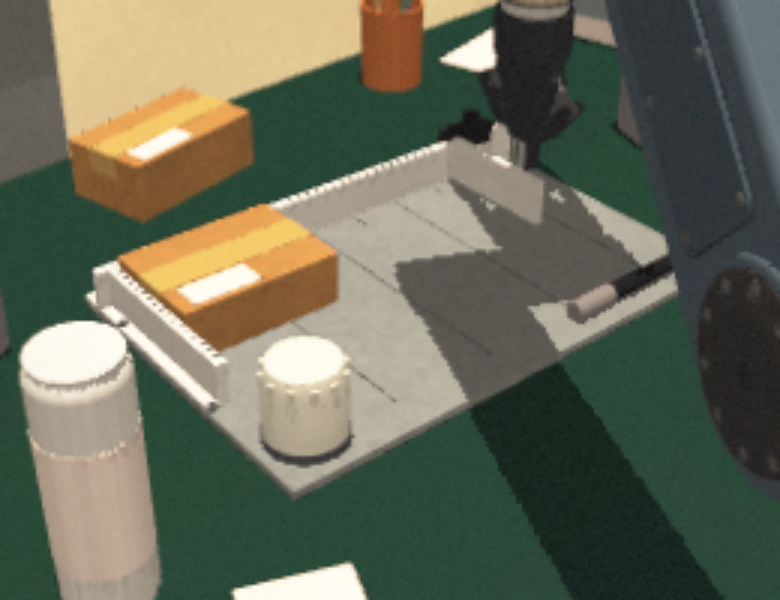

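```bash
python3 -m handwheel '[0.5,0,0,0,0.5,0,0,0,0.5,0,0,0,0.5,0,0,0,0.5,0,0,0,0.7,0,0,0,0.7,0,0,0,0.7,0,0,0,0.7,0,0,0]'
python3 - <<'E'
from b import *
o=sensors.observe();print(tob(o["ee_pos"]).round(4));go((.5,0,.03),84.2)
c=vision.camera("wrist");cv2.imwrite("pics/wrist10.png",c["img"])
E
```

```text
clock: 18.1
ee_pos: [0.6183, -0.1602, 0.0304]
tcp_rot: [0.741, 0.671, -0.0, 0.0]
force: [-1.1, -2.6, 1.1]
finger_gap: -0.0
[ 0.0698 -0.1642]
tool d cm [ 14.77 -13.35   0.04] yaw now 84.31 turn + 0.11
```

View pics/wrist10.png

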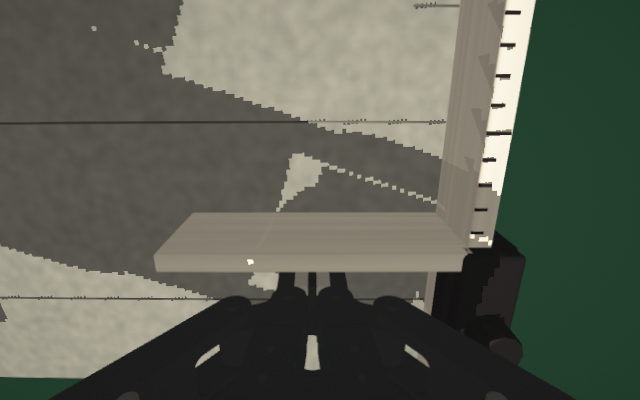

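The fingers are pushing the blade at about 2.6 N and the cursor follows.

```bash
python3 -m handwheel '[1,0,0,0,1,0,0,0,1,0,0,0,1,0,0,0,1,0,0,0,1,0,0,0,1,0,0,0,1,0,0,0,1,0,0,0,1,0,0,0,1,0,0,0,1,0,0,0,1,0,0,0,1,0,0,0,1,0,0,0,0.8,0,0,0,0.6,0,0,0,0.5,0,0,0]'
python3 - <<'E'
from b import *
o=sensors.observe();print(tob(o["ee_pos"]).round(4));go((.5,0,.03),84.2)
E
```

```text
clock: 19.95
ee_pos: [0.635, 0.0082, 0.0303]
tcp_rot: [0.741, 0.671, -0.0, -0.0]
force: [-0.8, -1.7, 1.9]
finger_gap: -0.0002
[0.0694 0.005 ]
tool d cm [ -2.15 -13.35   0.03] yaw now 84.33 turn + 0.13
```

```bash
python3 -m handwheel '[0.5,0,0,0,0.5,0,0,0,0.4,0,0,0,0.3,0,0,0,0.2,0,0,0,0.2,0,0,0]'
python3 - <<'E'
from b import *
o=sensors.observe();print(tob(o["ee_pos"]).round(4))
c=vision.camera("wrist");cv2.imwrite("pics/wrist11.png",c["img"])
E
```

```text
clock: 20.55
ee_pos: [0.637, 0.0285, 0.0303]
tcp_rot: [0.741, 0.671, -0.0, -0.0]
force: [0.8, -1.5, 1.6]
finger_gap: 0.0
[0.0694 0.0255]
```

View pics/wrist11.png

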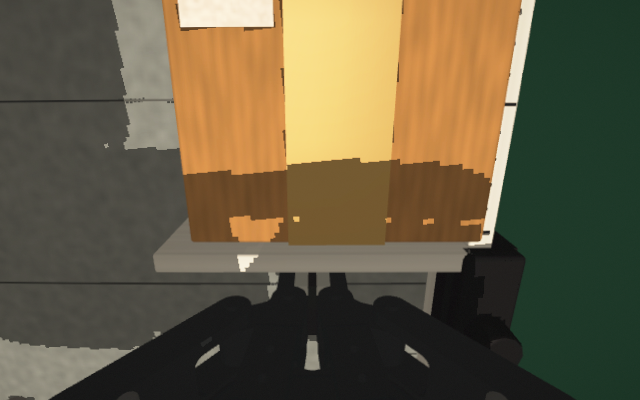

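A few millimetres remain between blade and carton. Continuing in small steps until the force rises.

```bash
python3 -m handwheel '[0.2,0,0,0,0.2,0,0,0,0.1,0,0,0]'; python3 -m handwheel '[0.1,0,0,0,0.1,0,0,0]';python3 -m handwheel '[0.1,0,0,0,0.1,0,0,0]'
python3 - <<'E'
from b import *
o=sensors.observe();print(tob(o["ee_pos"]).round(4))
E
```

```text
clock: 20.9
ee_pos: [0.6376, 0.0336, 0.0303]
tcp_rot: [0.741, 0.671, -0.0, -0.0]
force: [-0.4, -1.7, 1.0]
finger_gap: 0.0
clock: 21.1
ee_pos: [0.6376, 0.0339, 0.0303]
tcp_rot: [0.741, 0.672, -0.001, 0.001]
force: [-0.8, -9.4, 2.1]
finger_gap: 0.0004
clock: 21.3
ee_pos: [0.6376, 0.0339, 0.0303]
tcp_rot: [0.741, 0.672, -0.002, 0.001]
force: [-3.0, -16.0, 1.8]
finger_gap: 0.0001
[0.0694 0.0309]
```

The blade has met the carton: no motion while the force rose to 16 N. Retreating to check.

```bash
python3 -m handwheel '[-0.5,0,0,0,-1.5,0,0,0,-1.5,0,0,0,0,0,-4,0,0,0,-4,0,0,0,-4,0,0,0,-4,0,0,0,-4,0,-4,0,0,0,-4,0,0,0,-4,-2,0,0,-4,-3,0,0,-4,-3,0,0,-4,-3,0,0,-4,-3,0,0,-4,-3,0,0,0,0,0,0]'
python3 - <<'E'
from b import *
c=vision.camera("top");P=heightmap(c);B=tob(P);z=P[...,2];cv2.imwrite("pics/top12.png",cv2.resize(c["img"][140:265,240:420],None,fx=4.4,fy=4.4,interpolation=cv2.INTER_CUBIC));np.save("P1.npy",P)
s=(z>.052)&(z<.068)&(B[...,0]>-.01)&(B[...,0]<.128)&(B[...,1]>.04)&(B[...,1]<.197)
q=B[s]
print("carton pct",np.percentile(q,[1,99],axis=0).round(4))
r=cv2.minAreaRect(P[s][:,:2].astype(np.float32)*1000);print(r)
c=vision.camera("side");cv2.imwrite("pics/side12.png",cv2.resize(c["img"][130:330,180:440],None,fx=3,fy=3))
P0=np.load("P0.npy");
for n,(r0,r1,c0,c1),(a,b) in (("filter",(212,246,250,280),(.07,.09)),("marker",(240,256,348,400),(.018,.035)),("tape",(218,265,440,485),(.04,.06)),("oil",(160,210,450,510),(.1,.24)),("fluid",(170,210,170,208),(.05,.2)),("spray",(212,255,178,222),(.15,.2))):
  o=[]
  for X in(P0,P):
    t=X[r0:r1,c0:c1].reshape(-1,3);t=t[(t[:,2]>a)&(t[:,2]<b)];o.append(t.mean(0) if len(t) else np.full(3,np.nan))
  print(n,((o[1]-o[0])*1000).round(1),"mm")
E
```

```text
clock: 23.0
ee_pos: [0.4297, -0.3038, 0.2304]
tcp_rot: [0.744, 0.668, -0.001, 0.0]
force: [0.5, -0.0, 0.4]
finger_gap: -0.0
carton pct [[0.0208 0.0435]
 [0.1271 0.1953]]
((644.4175415039062, 122.27735900878906), (155.7911834716797, 122.37995147705078), 83.48014831542969)
filter [ 0.2  0.6 -0.3] mm
marker [ -1.7 -23.9   0.5] mm
tape [-35.1 -17.1   1. ] mm
oil [ 0.3 -0.1  1. ] mm
fluid [0.1 0.  0.1] mm
spray [ 0.1 -0.1 -0. ] mm
```

View pics/top12.png

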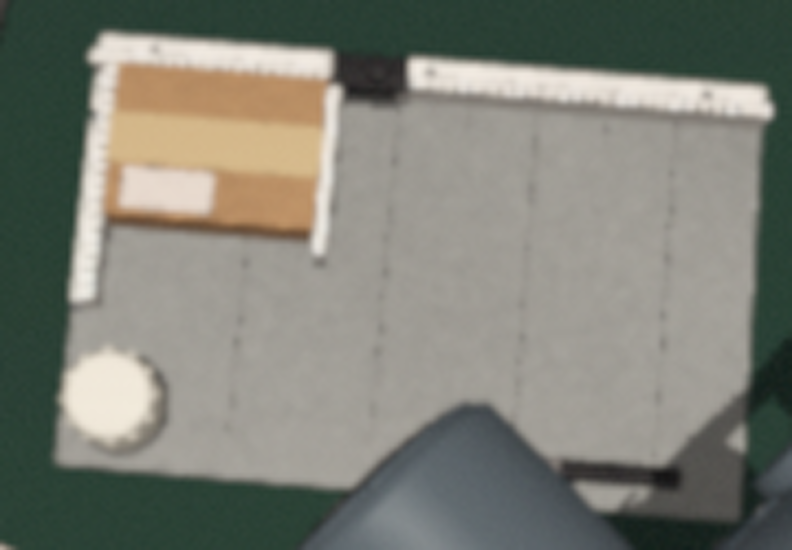

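View pics/side12.png

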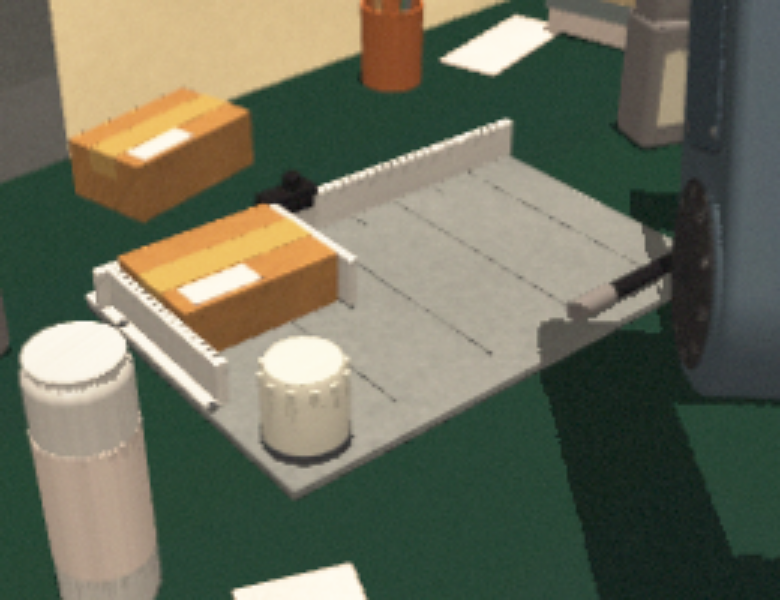

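The top view shows the carton in the corner and the blade on its right end. The marker and tape differences come from the arm hiding parts of them. I'll take one closer look with the wrist camera.

```bash
python3 -m handwheel '[4,3,0,0,4,3,0,0,4,3,0,0,4,3,0,0,4,3,0,0,4,3,0,0,4,2,0,0,2,0,0,0,0,0,0,0]'
python3 - <<'E'
from b import *
o=sensors.observe();print(tob(o["ee_pos"]).round(4))
c=vision.camera("wrist");P=wristP(c,o);B=tob(P);z=P[...,2];cv2.imwrite("pics/wrist13.png",c["img"])
m=(z>.057)&(z<.066)&(B[...,0]<.127)&(B[...,0]>0)&(B[...,1]>.053)&(B[...,1]<.197)
q=B[m]
f=[]
for y in np.arange(.07,.19,.01):
    t=q[np.abs(q[:,1]-y)<.003]
    if len(t)>20:f.append((y,np.percentile(t[:,0],1)))
f=np.array(f);print("front edge",f[:,1].round(4),"slope deg",np.degrees(np.polyfit(f[:,0],f[:,1],1)[0]))
c=vision.camera("top");P=heightmap(c);P0=np.load("P0.npy")
for n,(r0,r1,c0,c1),(a,b) in (("marker",(240,256,348,400),(.018,.035)),("tape",(218,265,440,485),(.04,.06))):
  print(n,[X[r0:r1,c0:c1].reshape(-1,3)[(X[r0:r1,c0:c1,2].ravel()>a)&(X[r0:r1,c0:c1,2].ravel()<b)].mean(0).round(4) for X in(P0,P)])
E
```

```text
clock: 24.0
ee_pos: [0.6627, -0.0145, 0.2296]
tcp_rot: [0.739, 0.674, 0.0, -0.001]
force: [-0.5, -1.1, -0.1]
finger_gap: -0.0002
[ 0.0993 -0.0147]
front edge [0.0258 0.0257 0.0254 0.0253 0.0254 0.0251 0.0254] slope deg -0.4519132684354328
marker [array([ 0.425 , -0.1272,  0.025 ]), array([ 0.425 , -0.1269,  0.0256])]
tape [array([ 0.4385, -0.4002,  0.0475]), array([ 0.4384, -0.4003,  0.0473])]
```

View pics/wrist13.png

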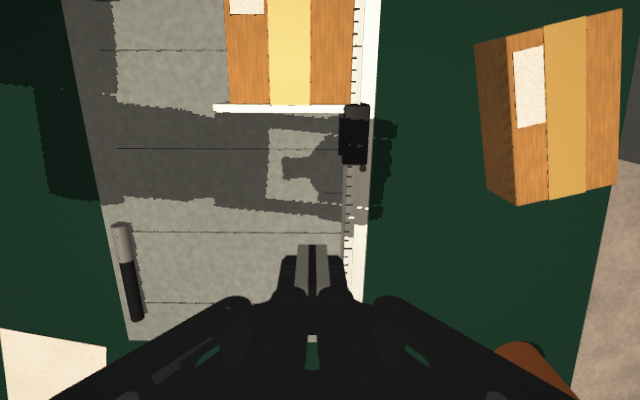

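The carton sits flush and the bystanders are unmoved (under 1 mm). Handing in.

```bash
python3 -c "
from station import arm,sensors
print(arm.hand_in(), sensors.observe()['clock'])"
```

```text
the job is handed in; nothing more can be done
the job is handed in; nothing more can be done
```

The carton is home in the corner and the cursor's blade rests against its right end. I handed the job in at about 24 s of the 51 s allowed.

- **Moves:** I pushed the carton's front face with both fingers, turning it until its long side was flat on the fence. I then slid it along the fence to the end stop, and last pushed the cursor by its blade up to the carton.
- **Contact:** At the fence, the end stop and the blade, the tool stopped moving while the force kept rising, to about 18, 24 and 16 N.
- **Final views:** In the last pictures I can see no gap at the fence, the end stop or the blade.
- **Bystanders:** All were within about 1 mm of where they started. The first check seemed to show the marker and tape had moved, but the arm was hiding them. With a clear view, both were unmoved.
- **Checks that disagreed slightly:** The last wrist picture put the front edge 0.45° off the fence direction. It also put that edge about 5 mm farther forward than nominal, but it read the same right after the carton was pressed against the fence. The top camera read about 1 mm from nominal, so I took the difference as wrist calibration and fit error.

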